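Line up press-brake die segments by length on the setting rail

TASK

Set the four loose die segments out on the setting rail for the press brake, one on each bright pad, in order of length: the longest on the pad next to the stop block, then ever shorter towards the other end. Each must stand upright with its V groove up, centred on its pad and in line with the rail, and be let go.

Things in the scene. Friction and masses are not known exactly. Their poses are not given: they have to be found in the camera images.
- die_100: longest of the four loose die segments: a dark steel block 100 mm long (its y), 24 mm thick (its x), 36 mm high (its z up), with a bright V groove (12 mm wide, 10 mm deep) along the middle of its top and flat upright sides to grip across the 24 mm. Origin: centre of the underside; starts upright on the bench at any of the four starting places, turned up to 30 degrees. Mass about 0.66 kg.
- die_75: second longest of the four loose die segments: a dark steel block 75 mm long (its y), 24 mm thick (its x), 36 mm high (its z up), with a bright V groove (12 mm wide, 10 mm deep) along the middle of its top and flat upright sides to grip across the 24 mm. Origin: centre of the underside; starts upright on the bench at any of the four starting places, turned up to 30 degrees. Mass about 0.50 kg.
- die_52: second shortest of the four loose die segments: a dark steel block 52 mm long (its y), 24 mm thick (its x), 36 mm high (its z up), with a bright V groove (12 mm wide, 10 mm deep) along the middle of its top and flat upright sides to grip across the 24 mm. Origin: centre of the underside; starts upright on the bench at any of the four starting places, turned up to 30 degrees. Mass about 0.34 kg.
- die_34: shortest of the four loose die segments: a dark steel block 34 mm long (its y), 24 mm thick (its x), 36 mm high (its z up), with a bright V groove (12 mm wide, 10 mm deep) along the middle of its top and flat upright sides to grip across the 24 mm. Origin: centre of the underside; starts upright on the bench at any of the four starting places, turned up to 30 degrees. Mass about 0.22 kg.
- rail: grey steel setting rail fixed on the bench, 540 mm long (its y), 64 mm wide (its x), 16 mm high; origin: centre of its underside. It lies roughly across in front of the robot, beyond the die segments; its place and yaw vary
- pad_a: one of four equal bright aluminium pads in a row on the rail, 115 mm from centre to centre: 100 mm long (its y, along the rail), 40 mm wide (its x), 4 mm thick, with a short thin dark mark at each long edge showing its middle; fixed, flat, no lips. Origin: centre of its underside, 16 mm above the bench, so its top is 20 mm above the bench. Which letter lies where along the rail varies: go by the position
- pad_b: one of four equal bright aluminium pads in a row on the rail, 115 mm from centre to centre: 100 mm long (its y, along the rail), 40 mm wide (its x), 4 mm thick, with a short thin dark mark at each long edge showing its middle; fixed, flat, no lips. Origin: centre of its underside, 16 mm above the bench, so its top is 20 mm above the bench. Which letter lies where along the rail varies: go by the position
- pad_c: one of four equal bright aluminium pads in a row on the rail, 115 mm from centre to centre: 100 mm long (its y, along the rail), 40 mm wide (its x), 4 mm thick, with a short thin dark mark at each long edge showing its middle; fixed, flat, no lips. Origin: centre of its underside, 16 mm above the bench, so its top is 20 mm above the bench. Which letter lies where along the rail varies: go by the position
- pad_d: one of four equal bright aluminium pads in a row on the rail, 115 mm from centre to centre: 100 mm long (its y, along the rail), 40 mm wide (its x), 4 mm thick, with a short thin dark mark at each long edge showing its middle; fixed, flat, no lips. Origin: centre of its underside, 16 mm above the bench, so its top is 20 mm above the bench. Which letter lies where along the rail varies: go by the position
- stop: stop block fixed on one end of the rail (either end): dark red-brown steel, 60 mm (its x, across the rail) by 30 mm (its y) by 40 mm high, with a bright screw head 8 mm high on top; the rail's other end has only a low dark plate. Origin: centre of its underside, 16 mm above the bench, 77.5 mm from the centre of the nearest pad; its near face is 12.5 mm from that pad's end
Things that resemble listed ones, but are neither listed nor needed, are in the scene too. What is shaped like the die_100 but green is not meant.

How it is judged:
By the outcome, as a careful person would: the job done as asked, in the order asked, and still so for the second after the job is handed in, with the robot touching nothing.
It also fails if it takes over 96 s, if anything falls off the work surface, if the arm or the gripper's body presses on something with over 40 N, if the wrist force passes 120 N, or if a joint passes its speed limit or range.

ROBOT

A 6-joint arm with a two-finger parallel gripper is mounted at the origin on the work surface. World frame = base frame: x ahead of the robot, y to its left, z up, the work surface at z = 0. Lengths are in m, angles in rad, forces in N, time in s.
With the tool pointing down it reaches from about 0.3 to 0.775 m from the base axis. Payload 14.6 kg.
Tool frame: the origin (TCP) lies midway between the tips of the shut fingers; the grasp point (between the pads) lies 19 mm behind it (ctrl.pinch_z is the distance from the TCP to the grasp point, in m); z points along the fingers, y is the line along which they close (so a half turn about z gives the same grasp; the last joint's range is limited). The gripper opens to 94 mm and grips with 3 to 60 N. Pads are 16 mm wide; open, the fingers measure 119 mm over their backs; the gripper's body (75 mm by 177 mm) begins 78 mm behind the grasp point.
Start: joints at [-1.207, 0.3, 1.521, -0, 1.321, -0.067], TCP at [0.23, -0.5, 0.205] pointing down, gripper open.
Joint ranges: [-3.03, 3.03], [-0.79, 2.21], [0.23, 2.52], [-1.04, 4.18], [0, 3.07], [-2.55, 2.55]. Speed limits (rad/s): [2.22, 2.22, 2.57, 3.14, 3.14, 3.14].

INTERFACE

Orientations are given as [roll, pitch, yaw] about the fixed x, y, z axes, in that order (R = Rz(yaw) Ry(pitch) Rx(roll)).
In Python, from station import ctrl gives the robot as it stands.
- The arm moves only by the tool jog_arm, never from a script. Its argument "motion" is a list of rows, each a list of 7 numbers: the shift along the tool's x, y, z in m, then the turn, a rotation vector about the tool's x, y, z in rad, then the opening, from -1 (shut) to 1 (fully open). In form: [[tx, ty, tz, rx, ry, rz, gripper], ...]. A call has 1 to 5 rows; each row shifts and turns the commanded pose from where the row before left it, along the tool's axes as they then stand; what a row does not reach is not made up. A row lasts 1/10 s, in which the tool goes at most 50 mm and 8.59 degrees, less where a joint would pass 70% of its speed; a pose out of reach is approached as far as the arm can. A call is refused whole if a number of a shift passes 0.05 or a number of a turn 0.15, either way. A call with a gripper value outside its range is refused whole. The fingers move at their own pace and stop on an object; "squeeze" is the grip in N (left out, the last holds). Time passes only in rows, so rows that do not move let the fingers close. It gives the time, the measured TCP pose, the force, the opening and the grip force at its end, in the units of the state.
- ctrl.get_obs(): the state, without advancing time (a new reading comes with each control period).
- ctrl.camera(name): name is "scene" or "side" or "wrist"; returns the picture (480x640x3 uint8, red, green, blue); there is no depth.
- ctrl.camera_model(name): a dict with "intrinsics" (3x3 intrinsics, pixels), "rvec" (rotation vector, rad) and "tvec" (3), from world to camera coordinates, as OpenCV has them. Camera axes: x right, y down, z forward; pixel columns grow to the right and rows downward; lengths in m; the calibration is good to about 2 mm. A picture is of the moment at which its call begins: read the wrist's pose just before it. camera_model takes no time and is no camera call; for the wrist camera it gives the pose at the moment of the call.
- ctrl.hand_in(): hands the job in; it is judged then, once.
The state is a dict: "time_s": time; "qpos": joint angles; "joint_vel": joint speeds; "tau": joint torques, N m; "ee_pos": TCP position; "eef_rot": TCP orientation; "force": force on the tool from outside, world axes, zero at the start; "moment": the same for the moment, N m; "grip_width": finger opening in m; "grip_force": force on a finger pad.
Only numpy, scipy, OpenCV 4.12 (cv2) and the standard library are available. Lean on these libraries where they do the work, as an engineer would, in place of code of your own. Each camera call takes 0.05 s, during which the arm holds its last target. There are 200 camera calls.

## Working session

There is one attempt and no reset: what is moved stays moved. The work goes in short steps, Python scripts to look and compute and a tool call to move; the robot and the scene stay as the last step left them, time stands still between calls to the robot, and variables do not carry over. Pictures are saved under pics/ and viewed, at most 14 in all, crops included, and the job is handed in when it is done.

Besides the shell and the picture viewer there is one more tool, called after "Request:" in YAML: its name, and indented under it one key for each argument. jog_arm: Moves the arm, as the interface text tells. Its arguments: {"type":"object","properties":{"motion":{"type":"array"},"squeeze":{"type":"number"}},"required":["motion"]}

```bash
ls; mkdir -p pics; python3 - <<'E'
from station import ctrl
import cv2
o=ctrl.get_obs();print(o)
for n in("scene","side"):
    cv2.imwrite(f"pics/{n}0.png",ctrl.camera(n)[:,:,::-1]);print(n,ctrl.camera_model(n))
print(ctrl.camera_model("wrist"),ctrl.pinch_z)
E
```

```text
pics
{'time_s': 0.0, 'qpos': array([-1.20661908e+00,  3.00493401e-01,  1.52162625e+00, -2.65323640e-05,
        1.32069931e+00, -6.66007716e-02]), 'joint_vel': array([-0.00046152,  0.00017799, -0.00104994,  0.00045246, -0.00036106,
       -0.00016548]), 'tau': array([-6.27059180e-04, -5.31805551e+01, -3.52735162e+01,  7.08354707e-02,
        2.44275777e-02, -1.38765149e-04]), 'ee_pos': array([ 0.22955748, -0.49949209,  0.20485499]), 'eef_rot': array([-3.14036735e+00, -5.59710470e-05,  4.30784565e-01]), 'force': array([-1.42082451,  0.08798511,  0.31990489]), 'moment': array([0.00936019, 0.02001207, 0.00788872]), 'grip_force': 0.0, 'grip_width': 0.09396008427596163}
scene {'intrinsics': array([[458.75200848,   0.        , 323.11231614],
       [  0.        , 458.75200848, 240.85166366],
       [  0.        ,   0.        ,   1.        ]]), 'rvec': array([ 2.11549023,  1.14761588, -0.50812235]), 'tvec': array([-0.2602732 , -0.22279133,  1.43034593])}
side {'intrinsics': array([[445.97052655,   0.        , 321.01792334],
       [  0.        , 445.97052655, 232.32403052],
       [  0.        ,   0.        ,   1.        ]]), 'rvec': array([ 0.42894395, -2.57583673,  1.48828823]), 'tvec': array([0.45277094, 0.10112819, 0.85441493])}
{'intrinsics': array([[382.65797886,   0.        , 313.53124608],
       [  0.        , 382.65797886, 241.17110361],
       [  0.        ,   0.        ,   1.        ]]), 'rvec': array([-2.43638221,  1.56145383,  0.22488676]), 'tvec': array([-0.54945245, -0.02911652,  0.39274325])} 0.0188
```

View pics/scene0.png

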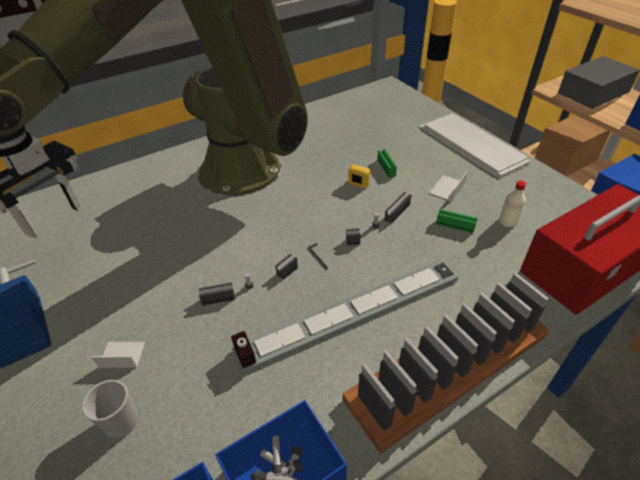

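View pics/side0.png

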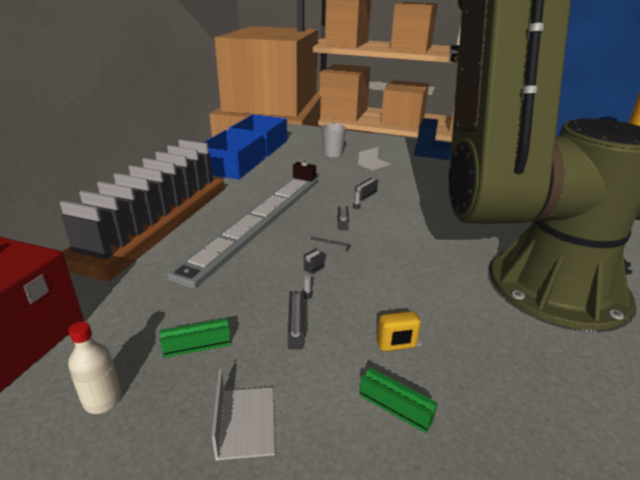

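The stop is at the near-left end of the rail (scene 243,348). The four dies are at scene (216,293), (287,266), (353,236) and (398,207), with small posts at (249,282) and (376,220). I'll convert these to rough positions next.

```bash
cat > h.py <<'E'
import numpy as np, cv2
from station import ctrl
from scipy.spatial.transform import Rotation as Ro
def w(m,px,z):
    R=cv2.Rodrigues(m["rvec"])[0]; c=-R.T@m["tvec"]
    d=(R.T@np.linalg.inv(m["intrinsics"])@np.c_[np.atleast_2d(px),np.ones(len(np.atleast_2d(px)))].T).T
    return c+d*((z-c[2])/d[:,2])[:,None]
def p(m,X): return cv2.projectPoints(np.atleast_2d(np.float64(X)),m["rvec"],m["tvec"],m["intrinsics"],None)[0][:,0]
def tool(dx,dy,dz):  # world shift -> tool axes
    o=ctrl.get_obs(); return Ro.from_euler('xyz',o["eef_rot"]).inv().apply([dx,dy,dz])
def go(x,y,z,yaw):
    """what remains to a target pose: shift in tool axes, turn as rotvec in tool axes"""
    o=ctrl.get_obs(); R=Ro.from_euler('xyz',o["eef_rot"]); T=Ro.from_euler('xyz',[np.pi,0,yaw])
    print("t",o["time_s"].__round__(2),"pos",o["ee_pos"].round(4),"rot",o["eef_rot"].round(4),"shift",R.inv().apply(np.array([x,y,z])-o["ee_pos"]).round(4),"turn",(R.inv()*T).as_rotvec().round(4))
E
python3 - <<'E'
from h import *
m=ctrl.camera_model("scene")
print(w(m,[[216,293],[287,266],[353,236],[398,207],[249,282],[376,220],[318,257]],.03).round(3))
print(w(m,[[280,339],[330,318],[378,297],[421,279],[243,343]],.02).round(3))
m=ctrl.camera_model("wrist");R=cv2.Rodrigues(m["rvec"])[0];print(-R.T@m["tvec"],R[2]); go(.4,-.2,.3,.43)
E
```

```text
[[ 0.446 -0.263  0.03 ]
 [ 0.463 -0.088  0.03 ]
 [ 0.466  0.102  0.03 ]
 [ 0.441  0.268  0.03 ]
 [ 0.458 -0.186  0.03 ]
 [ 0.45   0.187  0.03 ]
 [ 0.479 -0.011  0.03 ]]
[[ 0.627 -0.198  0.02 ]
 [ 0.64  -0.081  0.02 ]
 [ 0.651  0.041  0.02 ]
 [ 0.664  0.156  0.02 ]
 [ 0.593 -0.267  0.02 ]]
[ 0.30444464 -0.46513897  0.38464559] [-0.25560947 -0.11658768 -0.9597245 ]
t 0.1 pos [ 0.2296 -0.4995  0.2049] rot [-3.1406e+00 -1.0000e-04  4.3080e-01] shift [ 0.2799 -0.2011 -0.0948] turn [-0.001  -0.0001  0.0008]
```

Request:
jog_arm:
  motion:
    - [0.031,-0.025,-0.0104,0,0,0,1]
    - [0.031,-0.025,-0.0104,0,0,0,1]
    - [0.031,-0.025,-0.0104,0,0,0,1]
    - [0.031,-0.025,-0.0104,0,0,0,1]
    - [0.031,-0.025,-0.0104,0,0,0,1]

```text
time_s: 0.6
ee_pos: [0.3186, -0.3199, 0.2577]
eef_rot: [-3.141, 0.0, 0.431]
force: [0.9, -0.9, 0.8]
grip_width: 0.0939
grip_force: 0.0
```

Request:
jog_arm:
  motion:
    - [0.031,-0.025,-0.0104,0,0,0,1]
    - [0.031,-0.025,-0.0104,0,0,0,1]
    - [0.031,-0.025,-0.0104,0,0,0,1]
    - [0.031,-0.025,-0.0104,0,0,0,1]
    - [0.031,-0.025,-0.0104,0,0,0,1]

```text
time_s: 1.1
ee_pos: [0.4073, -0.1415, 0.3098]
eef_rot: [-3.141, 0.0, 0.431]
force: [0.5, -0.3, 0.0]
grip_width: 0.0938
grip_force: 0.0
```

Request:
jog_arm:
  motion:
    - [0.031,-0.025,-0.0104,0,0,0,1]
    - [0.031,-0.025,-0.0104,0,0,0,1]
    - [0,0,0,0,0,0.144,1]
    - [0,0,0,0,0,0.144,1]
    - [0,0,0,0,0,0.144,1]

```text
time_s: 1.6
ee_pos: [0.4424, -0.0714, 0.33]
eef_rot: [-3.141, 0.001, -0.006]
force: [0.4, 0.4, -0.5]
grip_width: 0.0939
grip_force: 0.0
```

```bash
python3 - <<'E'
from h import *
go(.48,0,.35,0)
m=ctrl.camera_model("wrist");im=ctrl.camera("wrist");cv2.imwrite("pics/w1.png",im[:,:,::-1])
import pickle;pickle.dump((m,im),open("w1.pkl","wb"))
E
```

```text
t 1.6 pos [ 0.4424 -0.0714  0.33  ] rot [-3.1414e+00  7.0000e-04 -6.3000e-03] shift [ 0.0371 -0.0716 -0.02  ] turn [-0.0002  0.0007 -0.0063]
```

View pics/w1.png

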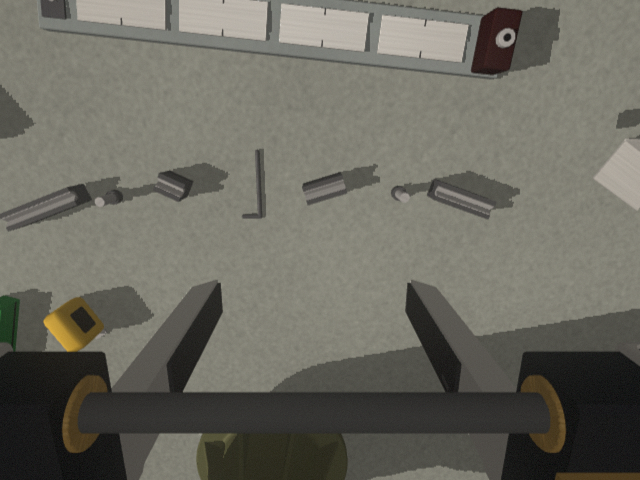

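```bash
python3 - <<'E'
from h import *
import pickle
m,im=pickle.load(open("w1.pkl","rb"));im=im[:,:,::-1]
def crop(x,y,wd,ht,s):
    c=cv2.resize(im[y:y+ht,x:x+wd],None,fx=s,fy=s,interpolation=cv2.INTER_CUBIC).astype(float)*1.4
    return c.clip(0,255).astype(np.uint8)
t=[crop(x,y,100,75,4) for x,y in((0,165),(125,150),(275,150),(415,160))]
cv2.imwrite("pics/d1.png",np.vstack([np.hstack(t[:2]),np.hstack(t[2:])]))
cv2.imwrite("pics/r1.png",np.vstack([crop(30,0,265,90,3),crop(270,0,265,90,3)]))
E
```

```text
(no output)
```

View pics/d1.png

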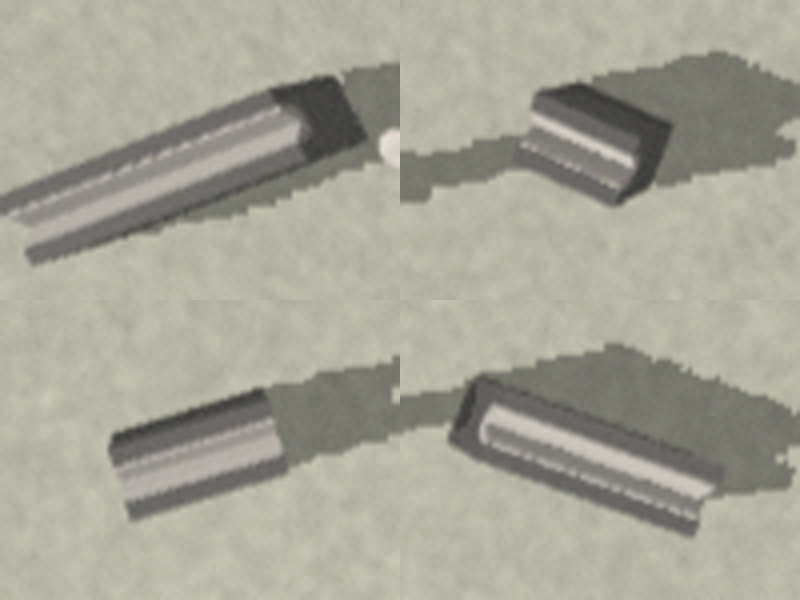

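View pics/r1.png

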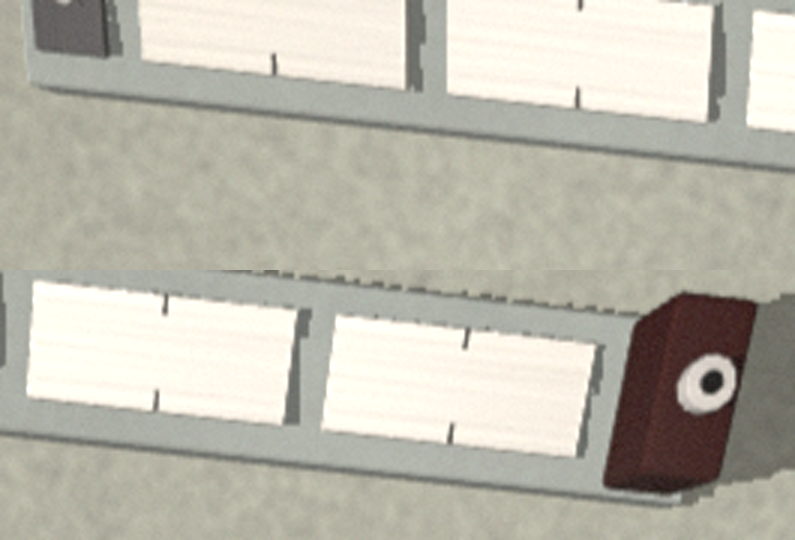

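```bash
cat >> h.py <<'E'
from scipy.optimize import minimize
from scipy.ndimage import map_coordinates
def grad(im,s=1.0):
    g=cv2.GaussianBlur(cv2.cvtColor(im,cv2.COLOR_RGB2GRAY).astype(np.float32),(0,0),s)
    return np.hypot(cv2.Sobel(g,-1,1,0),cv2.Sobel(g,-1,0,1))
def segs(S,n=60): return np.vstack([np.linspace(a,b,n) for a,b in S])
def box(wx,ly,z,cy=0):
    c=[(wx/2,cy+ly/2,z),(-wx/2,cy+ly/2,z),(-wx/2,cy-ly/2,z),(wx/2,cy-ly/2,z)]
    return [(c[i],c[(i+1)%4]) for i in range(4)]
def die(L,z0=0): 
    z=z0+.036; return segs(box(.024,L,z)+[((s*.006,-L/2,z),(s*.006,L/2,z)) for s in(1,-1)])
def pads(): return np.vstack([segs(box(.04,.1,.02,c)) for c in(-.1725,-.0575,.0575,.1725)])
def fit(m,G,M,x0,box_=None):
    def pr(q):
        R=Ro.from_euler('z',q[2]*.1).as_matrix(); return p(m,M@R.T+[q[0]*.01,q[1]*.01,0])
    def sc(g):
        def f(q):
            u=pr(q); ok=(u[:,0]>1)&(u[:,0]<638)&(u[:,1]>1)&(u[:,1]<478)
            v=map_coordinates(g,u[ok][:,::-1].T,order=1); return -np.mean(np.minimum(v,250))
        return f
    q=np.array(x0)*[100,100,10]
    for s in(3,1.5,.7):
        g=grad(G,s)*s
        st=.8 if s==3 else .3
        q=minimize(sc(g),q,method="Nelder-Mead",options=dict(initial_simplex=np.vstack([q,q+[st,0,0],q+[0,st,0],q+[0,0,st]]))).x
    return q/[100,100,10],-sc(grad(G,.7)*.7)(q),pr(q)
E
python3 - <<'E'
from h import *
import pickle
m,im=pickle.load(open("w1.pkl","rb"))
C={.1:[(0,213,0),(272,90,0),(303,160,0),(30,258,0)],.034:[(149,90,1),(245,135,1),(215,203,1),(118,160,1)],
 .052:[(115,460,2),(265,407,2),(287,470,2),(130,520,2)],.075:[(485,395,3),(722,470,3),(695,535,3),(450,440,3)]}
O=[(0,165),(125,150),(275,150),(415,160)];T=[(0,0),(0,0),(0,300),(400,300)]
out=im.copy()
def draw(u):
    for a in u: cv2.circle(out,tuple(int(t*16+8) for t in a),8,(255,0,0),-1,shift=4)
for L,c in C.items():
    px=[(O[k][0]+(X-T[k][0])/4,O[k][1]+(Y-T[k][1])/4) for X,Y,k in c]
    P=w(m,px,.036)[:,:2]; d=P[0]-P[1]+P[3]-P[2]; yaw=np.arctan2(-d[0],d[1]); c0=P.mean(0)
    q,s,u=fit(m,im,die(L),[*c0,yaw]);draw(u);print(L,"picked",c0.round(4),round(yaw,3),"lens",np.linalg.norm(d)/2,"fit",q.round(4),s)
P=w(m,[[30+577/3,97/3],[30+275/3,65/3],[270+155/3,400/3-90],[270+450/3,(433-270)/3]],.02);print(P.round(4))
P=w(m,[[30+275/3,65/3],[270+450/3,(433-270)/3]],.02)[:,:2]
d=P[0]-P[1];yaw=np.arctan2(-d[0],d[1]);c0=P.mean(0)+.02*np.array([np.cos(yaw),np.sin(yaw)])
q,s,u=fit(m,im,pads(),[*c0,yaw]);draw(u);print("rail",c0,yaw,q.round(4),s)
cv2.imwrite("pics/fit1.png",np.vstack([cv2.resize(a[:,:,::-1],(800,h)) for a,h in((out[0:90,0:560],130),(out[150:235,0:320],213),(out[150:235,240:560],213))]))
E
```

```text
0.1 picked [0.4287 0.2767] 0.357 lens 0.09949863999919367 fit [0.4302 0.2767 0.3542] 70.339
0.034 picked [0.4571 0.1059] -0.453 lens 0.031530877182852884 fit [ 0.4511  0.1094 -0.4396] 67.16541
0.052 picked [ 0.4506 -0.0852] 0.319 lens 0.050177612973794083 fit [ 0.4524 -0.0844  0.2899] 76.14356
0.075 picked [ 0.4382 -0.2571] -0.337 lens 0.08277361950548447 fit [ 0.4358 -0.248  -0.3476] 72.04928
[[ 0.632   0.0324  0.02  ]
 [ 0.6436  0.1465  0.02  ]
 [ 0.6198 -0.0817  0.02  ]
 [ 0.6075 -0.1964  0.02  ]]
rail [ 0.64544879 -0.02705138] -0.10494327889476529 [ 0.6425 -0.0261 -0.1074] 135.73972
```

View pics/fit1.png

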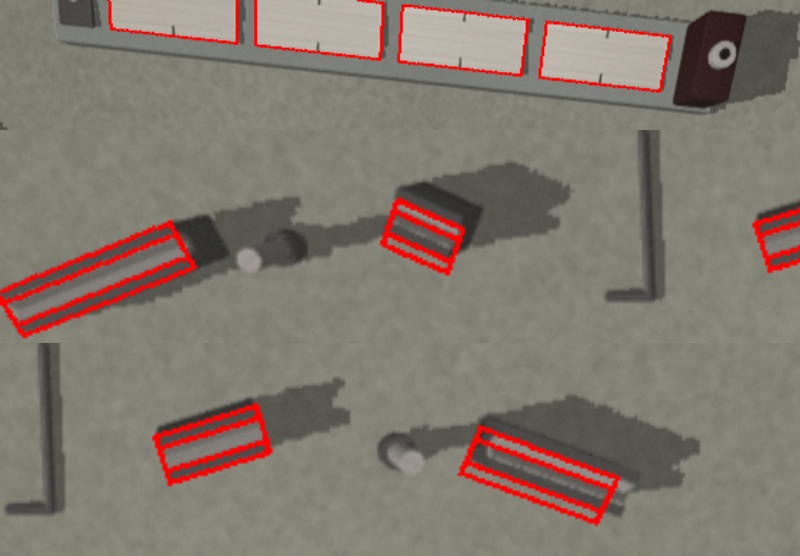

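The rail, die_100 and die_52 fit well. Die_34 and die_75 need a closer look. I'll go to die_100 first.

Request:
jog_arm:
  motion:
    - [-0.002,-0.0495,0,0,0,0,1]
    - [-0.002,-0.0495,0,0,0,0,1]
    - [-0.002,-0.0495,0,0,0,0,1]
    - [-0.002,-0.0495,0,0,0,0,1]
    - [-0.002,-0.0495,0,0,0,0,1]

```text
time_s: 2.15
ee_pos: [0.4321, 0.1776, 0.3302]
eef_rot: [-3.142, -0.0, 0.002]
force: [0.0, -0.5, 0.5]
grip_width: 0.0939
grip_force: 0.0
```

Request:
jog_arm:
  motion:
    - [-0.002,-0.0495,0,0,0,0,1]
    - [-0.002,-0.0495,0,0,0,0,1]
    - [0,0,0.015,0,0,-0.138,1]
    - [0,0,0.015,0,0,-0.138,1]
    - [0,0,0.015,0,0,-0.138,1]

```text
time_s: 2.65
ee_pos: [0.4286, 0.275, 0.2843]
eef_rot: [3.142, 0.001, 0.423]
force: [0.7, 1.5, -0.2]
grip_width: 0.0939
grip_force: 0.0
```

Request:
jog_arm:
  motion:
    - [0,0,0.015,0,0,-0.138,1]
    - [0,0,0.015,0,0,-0.138,1]
    - [0,0,0.015,0,0,-0.138,1]
    - [0,0,0.015,0,0,-0.138,1]
    - [0,0,0.015,0,0,-0.138,1]

```text
time_s: 3.15
ee_pos: [0.4287, 0.2746, 0.2094]
eef_rot: [-3.141, 0.0, 1.112]
force: [0.7, 0.5, -0.2]
grip_width: 0.0941
grip_force: 0.0
```

Request:
jog_arm:
  motion:
    - [0,0,0.015,0,0,-0.138,1]
    - [0,0,0.015,0,0,-0.138,1]
    - [0,0,0.015,0,0,-0.138,1]
    - [0,0,0.015,0,0,-0.138,1]
    - [0,0,0.015,0,0,-0.138,1]

```text
time_s: 3.65
ee_pos: [0.4287, 0.2746, 0.1344]
eef_rot: [-3.141, 0.0, 1.802]
force: [0.0, -0.1, 0.0]
grip_width: 0.094
grip_force: 0.0
```

Request:
jog_arm:
  motion:
    - [0,0,0.015,0,0,-0.138,0.2]
    - [0,0,0,0,0,0,0.2]
    - [0,0,0,0,0,0,0.2]

```text
time_s: 3.95
ee_pos: [0.4289, 0.2747, 0.1205]
eef_rot: [-3.141, -0.0, 1.928]
force: [0.6, -0.1, -0.6]
grip_width: 0.0731
grip_force: 0.0
```

```bash
cat >> h.py <<'E'
def look(name,M,x0,crop=None):
    m=ctrl.camera_model("wrist");im=ctrl.camera("wrist")
    q,s,u=fit(m,im,M,x0); out=im.copy()
    for a in u: cv2.circle(out,tuple(int(t*16+8) for t in a),8,(255,0,0),-1,shift=4)
    cv2.imwrite(f"pics/{name}.png",out[:,:,::-1]); print(name,q.round(4),s); return q
E
python3 - <<'E'
from h import *
q=look("p100",die(.1),[.4302,.2767,.3542])
go(q[0],q[1],.12,q[2]+np.pi/2); print(ctrl.get_obs()["grip_width"])
E
```

```text
p100 [0.4289 0.2805 0.3503] 80.2462
t 4.0 pos [0.4291 0.2748 0.1209] rot [ 3.1409e+00 -1.0000e-04  1.9281e+00] shift [0.0054 0.0018 0.0009] turn [ 0.0007 -0.0001  0.0069]
0.06954564564060695
```

View pics/p100.png

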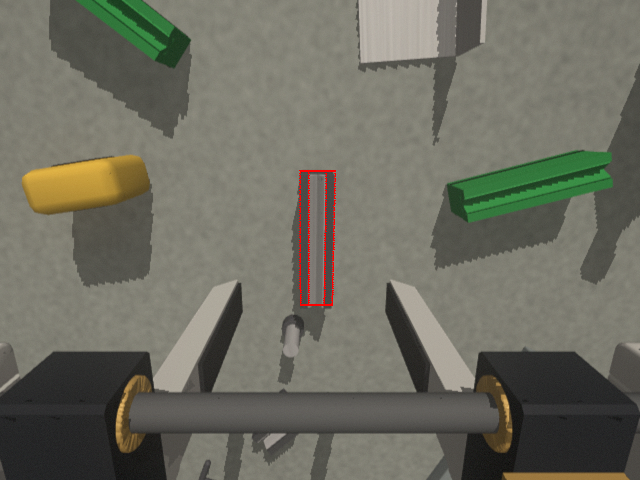

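Request:
jog_arm:
  motion:
    - [0.0054,0.0018,0.03,0,0,0.007,0.2]
    - [0,0,0.035,0,0,0,0.2]
    - [0,0,0.03,0,0,0,0.2]
    - [0,0,0.014,0,0,0,0.2]
    - [0,0,0.006,0,0,0,0]
  squeeze: 45

```text
time_s: 4.5
ee_pos: [0.4286, 0.2804, 0.0049]
eef_rot: [-3.141, 0.0, 1.923]
force: [0.4, -0.1, 0.2]
grip_width: 0.051
grip_force: 0.0
```

Request:
jog_arm:
  motion:
    - [0,0,0,0,0,0,-1]
    - [0,0,0,0,0,0,-1]
    - [0,0,0,0,0,0,-1]
    - [0,0,0,0,0,0,-1]
    - [0,0,0,0,0,0,-1]

```text
time_s: 5.0
ee_pos: [0.429, 0.2806, 0.0063]
eef_rot: [3.14, -0.0, 1.924]
force: [-1.9, -0.2, 7.5]
grip_width: 0.0236
grip_force: 45.0
```

Request:
jog_arm:
  motion:
    - [0,0,0,0,0,0,-1]
    - [0,0,0,0,0,0,-1]
    - [0,0,0,0,0,0,-1]

```text
time_s: 5.3
ee_pos: [0.429, 0.2807, 0.0063]
eef_rot: [3.14, -0.0, 1.924]
force: [-2.5, -1.0, 8.0]
grip_width: 0.0238
grip_force: 45.0
```

Request:
jog_arm:
  motion:
    - [0,0,-0.03,0,0,0,-1]
    - [0,0,-0.045,0,0,0.115,-1]
    - [0,0,-0.04,0,0,0.115,-1]
    - [0,0,0,0,0,0.115,-1]
    - [0,0,0,0,0,0.115,-1]

```text
time_s: 5.8
ee_pos: [0.4287, 0.2805, 0.1214]
eef_rot: [3.14, -0.001, 1.459]
force: [0.2, 0.2, -6.8]
grip_width: 0.0236
grip_force: 45.0
```

Request:
jog_arm:
  motion:
    - [-0.0413,0.0223,0,0,0,0,-1]
    - [-0.0413,0.0223,0,0,0,0,-1]
    - [-0.0413,0.0223,0,0,0,0,-1]
    - [-0.0413,0.0223,0,0,0,0,-1]
    - [-0.0413,0.0223,0,0,0,0,-1]

```text
time_s: 6.3
ee_pos: [0.5175, 0.0613, 0.1202]
eef_rot: [-3.141, 0.0, 1.464]
force: [1.3, -0.0, -6.2]
grip_width: 0.0237
grip_force: 45.0
```

Request:
jog_arm:
  motion:
    - [-0.0413,0.0223,0,0,0,0,-1]
    - [-0.0413,0.0223,0,0,0,0,-1]
    - [-0.0413,0.0223,0,0,0,0,-1]
    - [-0.0413,0.0223,0,0,0,0,-1]
    - [-0.0413,0.0223,0,0,0,0,-1]

```text
time_s: 6.8
ee_pos: [0.6063, -0.1559, 0.1199]
eef_rot: [-3.141, -0.0, 1.464]
force: [0.5, 0.8, -5.6]
grip_width: 0.0236
grip_force: 45.0
```

Request:
jog_arm:
  motion:
    - [-0.0413,0.0223,0,0,0,0,-1]
    - [0,0,0,0,0,0,-1]
    - [0,0,0,0,0,0,-1]

```text
time_s: 7.1
ee_pos: [0.6234, -0.1982, 0.1192]
eef_rot: [-3.14, -0.001, 1.462]
force: [0.3, 0.7, -6.2]
grip_width: 0.0237
grip_force: 45.0
```

```bash
python3 - <<'E'
from h import *
q=look("r2",pads(),[.6425,-.0261,-.1074])
q1=look("r3",np.vstack([segs(box(.04,.1,.02,c)) for c in(-.0575,.0575,.1725)]),q)
d=np.array([-np.sin(q1[2]),np.cos(q1[2])])
for s in(-.1725,-.0575,.0575,.1725): print((q1[:2]+s*d).round(4))
t=q1[:2]-.1725*d; go(*t,.12,q1[2]+np.pi/2)
E
```

```text
r2 [ 0.6419 -0.0259 -0.098 ] 90.344315
r3 [ 0.6424 -0.026  -0.1067] 137.88353
[ 0.624  -0.1975]
[ 0.6362 -0.0832]
[0.6485 0.0312]
[0.6607 0.1455]
t 7.2 pos [ 0.6236 -0.1966  0.1198] rot [-3.1405e+00 -5.0000e-04  1.4644e+00] shift [-0.0009  0.0005 -0.0002] turn [-0.0011 -0.0005  0.0003]
```

View pics/r3.png

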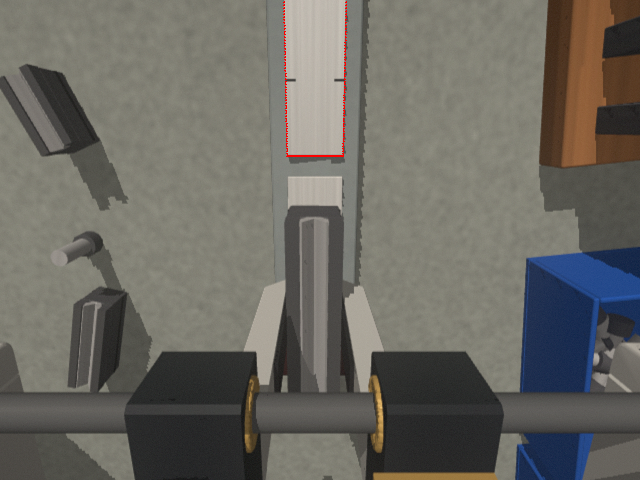

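Request:
jog_arm:
  motion:
    - [-0.0009,0.0005,0.035,0,0,0,-1]
    - [0,0,0.03,0,0,0,-1]
    - [0,0,0.018,0,0,0,-1]
    - [0,0,0.0075,0,0,0,-1]
    - [0,0,0.0015,0,0,0,-1]

```text
time_s: 7.7
ee_pos: [0.6242, -0.1975, 0.028]
eef_rot: [-3.141, -0.0, 1.465]
force: [0.4, 0.1, -5.0]
grip_width: 0.0238
grip_force: 45.0
```

Request:
jog_arm:
  motion:
    - [0,0,0,0,0,0,-1]
    - [0,0,0,0,0,0,-1]

```text
time_s: 7.9
ee_pos: [0.625, -0.1985, 0.0297]
eef_rot: [3.14, 0.001, 1.464]
force: [0.3, 0.5, -4.9]
grip_width: 0.0239
grip_force: 45.0
```

```bash
python3 - <<'E'
from h import *
go(.624,-.1975,.0265,1.4641);print(ctrl.get_obs()["force"])
E
```

```text
t 7.9 pos [ 0.625  -0.1985  0.0297] rot [3.1396e+00 5.0000e-04 1.4641e+00] shift [ 0.0009 -0.0011  0.0032] turn [ 0.002   0.0005 -0.    ]
[ 0.31861799  0.46646033 -4.94536406]
```

Request:
jog_arm:
  motion:
    - [0,0,0.001,0,0,0,-1]
    - [0,0,0,0,0,0,-1]

```text
time_s: 8.1
ee_pos: [0.6245, -0.1985, 0.0277]
eef_rot: [3.141, 0.0, 1.464]
force: [0.4, -0.8, -4.6]
grip_width: 0.0239
grip_force: 45.0
```

Request:
jog_arm:
  motion:
    - [0,0,0.001,0,0,0,-1]
    - [0,0,0,0,0,0,-1]

```text
time_s: 8.3
ee_pos: [0.6244, -0.1985, 0.0263]
eef_rot: [3.141, 0.0, 1.464]
force: [0.6, -0.4, -5.5]
grip_width: 0.0239
grip_force: 45.0
```

Request:
jog_arm:
  motion:
    - [0.0007,-0.0004,0,0,0,0,-1]
    - [0,0,0.001,0,0,0,-1]
    - [0,0,0,0,0,0,-1]

```text
time_s: 8.6
ee_pos: [0.6241, -0.1978, 0.0263]
eef_rot: [3.141, 0.0, 1.464]
force: [-4.6, 0.6, 5.5]
grip_width: 0.0237
grip_force: 45.0
```

Request:
jog_arm:
  motion:
    - [0,0,0.0005,0,0,0,-1]
    - [0,0,0,0,0,0,-1]

```text
time_s: 8.8
ee_pos: [0.6242, -0.1978, 0.0263]
eef_rot: [3.141, 0.0, 1.464]
force: [-8.2, 1.6, 10.8]
grip_width: 0.0238
grip_force: 45.0
```

Request:
jog_arm:
  motion:
    - [0,0,0,0,0,0,-0.2]
    - [0,0,0,0,0,0,0.2]
    - [0,0,0,0,0,0,0.2]
    - [0,0,-0.03,0,0,0,0.2]
    - [0,0,-0.04,0,0,0,0.2]

```text
time_s: 9.3
ee_pos: [0.6231, -0.1973, 0.0936]
eef_rot: [-3.138, -0.001, 1.464]
force: [0.1, -0.1, 0.9]
grip_width: 0.056
grip_force: 0.0
```

Request:
jog_arm:
  motion:
    - [0,0,-0.04,0,0,0,0.2]
    - [0,0,0,0,0,0,0.2]

```text
time_s: 9.5
ee_pos: [0.6263, -0.1985, 0.141]
eef_rot: [3.133, 0.002, 1.464]
force: [0.7, 1.2, -0.7]
grip_width: 0.0564
grip_force: 0.0
```

```bash
cat >> h.py <<'E'
def rel(q,r,s):
    d=np.array(q[:2])-r[:2]; c,n=np.cos(r[2]),np.sin(r[2])
    print("off across %.4f along %.4f yaw %.4f"%(c*d[0]+n*d[1],-n*d[0]+c*d[1]-s,q[2]-r[2]))
E
python3 - <<'E'
from h import *
go(.624,-.1975,.14,1.4641)
r=look("r4",pads(),[.6424,-.026,-.1067])
q=look("c100",die(.1,.02),[.624,-.1975,-.1067]); rel(q,r,-.1725)
E
```

```text
t 9.5 pos [ 0.6263 -0.1985  0.141 ] rot [3.1326e+00 2.3000e-03 1.4639e+00] shift [ 0.0007 -0.0024  0.001 ] turn [ 0.009   0.0023 -0.0002]
r4 [ 0.6423 -0.0259 -0.1053] 111.14434
c100 [ 0.6242 -0.1975 -0.1111] 119.89413
off across 0.0001 along -0.0001 yaw -0.0059
```

View pics/c100.png

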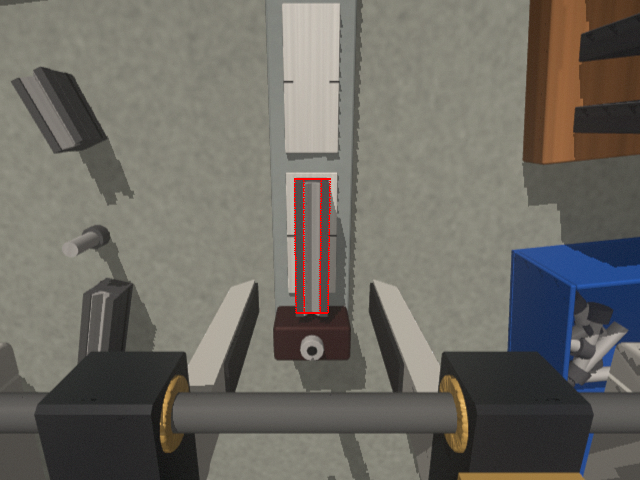

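Request:
jog_arm:
  motion:
    - [-0.0167,-0.036,0,0,0,0,0.2]
    - [-0.0167,-0.036,0.005,0,0,0,0.2]
    - [-0.0167,-0.036,0.005,0,0,0,0.2]
    - [-0.0167,-0.036,0.005,0,0,0,0.2]
    - [-0.0167,-0.036,0.005,0,0,0,0.2]

```text
time_s: 10.1
ee_pos: [0.434, -0.2613, 0.113]
eef_rot: [-3.139, -0.001, 1.464]
force: [0.3, -0.7, 0.2]
grip_width: 0.0565
grip_force: 0.0
```

Request:
jog_arm:
  motion:
    - [0,0,0,0,0,0.115,0.2]
    - [0,0,0,0,0,0.115,0.2]
    - [0,0,0,0,0,0,0.2]
    - [0,0,0,0,0,0,0.2]

```text
time_s: 10.5
ee_pos: [0.4359, -0.2612, 0.1138]
eef_rot: [-3.14, -0.0, 1.237]
force: [0.4, -0.0, -0.1]
grip_width: 0.0563
grip_force: 0.0
```

```bash
python3 - <<'E'
from h import *
q=look("p75",die(.075),[.4368,-.262,-.337])
go(q[0],q[1],.006,q[2]+np.pi/2)
E
```

```text
p75 [ 0.4379 -0.259  -0.3484] 82.12079
t 10.55 pos [ 0.436  -0.2612  0.114 ] rot [-3.1404e+00 -4.0000e-04  1.2372e+00] shift [0.0027 0.0011 0.108 ] turn [-0.0012 -0.0003  0.0148]
```

View pics/p75.png

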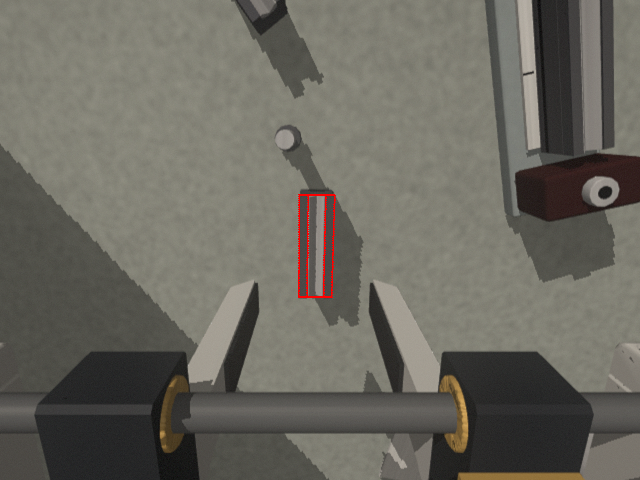

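Request:
jog_arm:
  motion:
    - [0.0027,0.0011,0.03,0,0,0.015,0.2]
    - [0,0,0.035,0,0,0,0.2]
    - [0,0,0.025,0,0,0,0.2]
    - [0,0,0.012,0,0,0,0.2]
    - [0,0,0.006,0,0,0,0]

```text
time_s: 11.05
ee_pos: [0.4379, -0.259, 0.0058]
eef_rot: [-3.14, -0.0, 1.22]
force: [-0.3, 0.3, 1.1]
grip_width: 0.0513
grip_force: 0.0
```

Request:
jog_arm:
  motion:
    - [0,0,0,0,0,0,-1]
    - [0,0,0,0,0,0,-1]
    - [0,0,0,0,0,0,-1]
    - [0,0,0,0,0,0,-1]
    - [0,0,0,0,0,0,-1]

```text
time_s: 11.55
ee_pos: [0.4384, -0.2595, 0.0076]
eef_rot: [3.141, 0.0, 1.219]
force: [-2.3, 1.3, 6.7]
grip_width: 0.0237
grip_force: 45.0
```

Request:
jog_arm:
  motion:
    - [0,0,0,0,0,0,-1]
    - [0,0,0,0,0,0,-1]

```text
time_s: 11.75
ee_pos: [0.4384, -0.2595, 0.0076]
eef_rot: [3.141, 0.0, 1.219]
force: [-1.2, 2.5, 5.9]
grip_width: 0.0238
grip_force: 45.0
```

```bash
python3 - <<'E'
from h import *
go(.6362,-.0832,.12,1.4641)
E
```

```text
t 11.75 pos [ 0.4384 -0.2595  0.0076] rot [3.1406e+00 3.0000e-04 1.2190e+00] shift [ 0.2337  0.125  -0.1123] turn [ 0.001   0.0004 -0.2451]
```

Request:
jog_arm:
  motion:
    - [0,0,-0.03,0,0,0,-1]
    - [0,0,-0.045,0,0,-0.1225,-1]
    - [0,0,-0.037,0,0,-0.1225,-1]
    - [0.0327,0.0297,0,0,0,0,-1]
    - [0.0327,0.0297,0,0,0,0,-1]

```text
time_s: 12.25
ee_pos: [0.5049, -0.2005, 0.1202]
eef_rot: [3.139, 0.001, 1.462]
force: [-0.2, -0.5, -5.0]
grip_width: 0.0237
grip_force: 45.0
```

Request:
jog_arm:
  motion:
    - [0.0327,0.0297,0,0,0,0,-1]
    - [0.0327,0.0297,0,0,0,0,-1]
    - [0.0327,0.0297,0,0,0,0,-1]
    - [0.0327,0.0297,0,0,0,0,-1]
    - [0,0,0,0,0,0,-1]

```text
time_s: 12.75
ee_pos: [0.6384, -0.0794, 0.1178]
eef_rot: [-3.141, -0.001, 1.468]
force: [-0.1, -0.6, -5.4]
grip_width: 0.0239
grip_force: 45.0
```

Request:
jog_arm:
  motion:
    - [0,0,0,0,0,0,-1]
    - [0,0,0,0,0,0,-1]

```text
time_s: 12.95
ee_pos: [0.6355, -0.0839, 0.1184]
eef_rot: [-3.141, 0.0, 1.463]
force: [0.3, 0.7, -4.8]
grip_width: 0.0236
grip_force: 45.0
```

```bash
python3 - <<'E'
from h import *
go(.6362,-.0832,.0276,1.4641)
E
```

```text
t 12.95 pos [ 0.6355 -0.0839  0.1184] rot [-3.1405e+00  1.0000e-04  1.4633e+00] shift [0.0007 0.0007 0.0908] turn [-0.001   0.0001 -0.0008]
```

Request:
jog_arm:
  motion:
    - [0.0003,0.0003,0.03,0,0,0,-1]
    - [0,0,0.03,0,0,0,-1]
    - [0,0,0.019,0,0,0,-1]
    - [0,0,0.008,0,0,0,-1]
    - [0,0,0.002,0,0,0,-1]

```text
time_s: 13.45
ee_pos: [0.636, -0.0837, 0.0294]
eef_rot: [-3.141, -0.0, 1.463]
force: [-0.1, -0.0, -5.8]
grip_width: 0.0239
grip_force: 45.0
```

Request:
jog_arm:
  motion:
    - [0,0,0,0,0,0,-1]
    - [0,0,0,0,0,0,-1]
    - [0,0,0,0,0,0,-1]

```text
time_s: 13.75
ee_pos: [0.637, -0.0832, 0.0308]
eef_rot: [3.14, 0.0, 1.464]
force: [-0.4, -0.5, -4.5]
grip_width: 0.0241
grip_force: 45.0
```

```bash
python3 - <<'E'
from h import *
go(.6362,-.0832,.0276,1.4641)
E
```

```text
t 13.75 pos [ 0.637  -0.0832  0.0308] rot [3.1400e+00 1.0000e-04 1.4637e+00] shift [-0.0001 -0.0008  0.0032] turn [ 0.0016  0.0001 -0.0004]
```

Request:
jog_arm:
  motion:
    - [0,-0.0005,0.0015,0,0,0,-1]
    - [0,0,0.001,0,0,0,-1]
    - [0,0,0,0,0,0,-1]

```text
time_s: 14.05
ee_pos: [0.6362, -0.0829, 0.0277]
eef_rot: [3.141, 0.0, 1.464]
force: [-2.1, 0.7, 0.6]
grip_width: 0.0237
grip_force: 45.0
```

Request:
jog_arm:
  motion:
    - [0,0,0.001,0,0,0,-1]
    - [0,0,0,0,0,0,-1]

```text
time_s: 14.25
ee_pos: [0.6362, -0.0829, 0.0277]
eef_rot: [3.141, 0.0, 1.464]
force: [-7.9, 1.4, 11.9]
grip_width: 0.0234
grip_force: 45.0
```

Contact. I'll release, lift and check.

Request:
jog_arm:
  motion:
    - [0,0,0,0,0,0,-0.2]
    - [0,0,0,0,0,0,0.2]
    - [0,0,0,0,0,0,0.2]
    - [0,0,-0.03,0,0,0,0.2]
    - [0,0,-0.04,0,0,0,0.2]

```text
time_s: 14.75
ee_pos: [0.6351, -0.0828, 0.0951]
eef_rot: [-3.138, -0.0, 1.464]
force: [1.0, 0.8, -0.2]
grip_width: 0.0561
grip_force: 0.0
```

Request:
jog_arm:
  motion:
    - [0,0,-0.03,0,0,0,0.2]
    - [0,0,-0.01,0,0,0,0.2]
    - [0,0,0,0,0,0,0.2]

```text
time_s: 15.05
ee_pos: [0.6366, -0.083, 0.1372]
eef_rot: [3.139, 0.0, 1.464]
force: [0.6, -0.2, -0.1]
grip_width: 0.0564
grip_force: 0.0
```

```bash
python3 - <<'E'
from h import *
r=look("r5",pads(),[.6424,-.026,-.1067])
q=look("c75",die(.075,.02),[.6362,-.0832,-.1067]); rel(q,r,-.0575)
go(.4524,-.0844,.115,.29+np.pi/2)
E
```

```text
r5 [ 0.6424 -0.0259 -0.1052] 86.77691
c75 [ 0.6365 -0.0792 -0.1069] 117.18311
off across -0.0002 along 0.0039 yaw -0.0018
t 15.15 pos [ 0.6355 -0.0829  0.1346] rot [-3.1396e+00 -2.0000e-04  1.4638e+00] shift [-0.0211 -0.1819  0.0199] turn [-0.002  -0.0006 -0.397 ]
```

```bash
python3 - <<'E'
import cv2,numpy as np
f=lambda n,x,y,wd,ht:cv2.resize(cv2.imread(f"pics/{n}.png")[y:y+ht,x:x+wd],(400,600),interpolation=cv2.INTER_CUBIC)
cv2.imwrite("pics/z75.png",np.hstack([f("c75",265,160,110,165),f("r5",265,160,110,165)]))
E
```

```text
(no output)
```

View pics/z75.png

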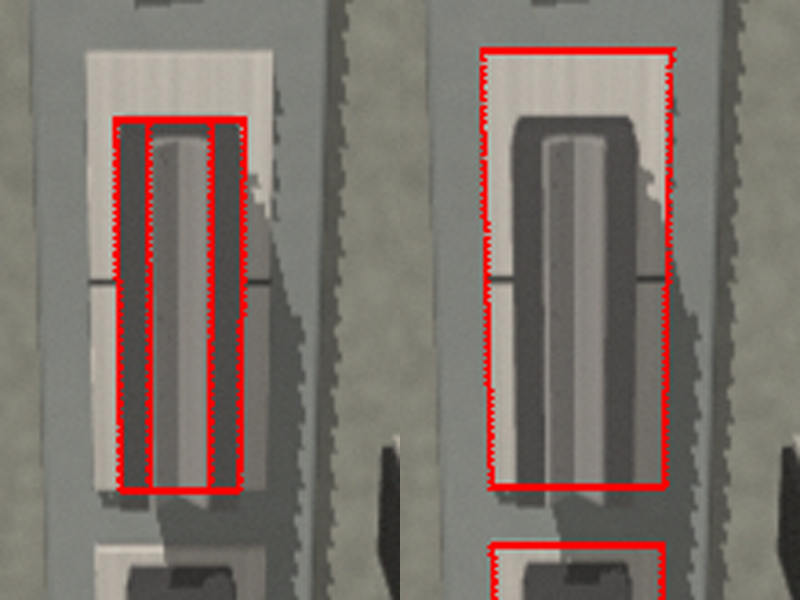

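```bash
cat >> h.py <<'E'
def die2(L,z0=0): # for a camera looking from the +y end: the end face's foot, the far top edge, top long sides, groove lines
    z=z0+.036;h=L/2
    S=[((s*.012,-h,z),(s*.012,h,z)) for s in(1,-1)]+[((s*.006,-h,z),(s*.006,h,z)) for s in(1,-1)]
    e=[((-.012,h,z0),(.012,h,z0)),((-.012,-h,z),(-.006,-h,z)),((.006,-h,z),(.012,-h,z)),((-.006,h,z),(.006,h,z))]
    return np.vstack([segs(S),segs(e)])
E
python3 - <<'E'
from h import *
r=np.array([.6424,-.026,-.1067])
for f in (0,.004,-.004):
    q=look("c75b",die2(.075,.02),[.6362,-.0832+f,-.1067]); rel(q,r,-.0575)
E
```

```text
c75b [ 0.636  -0.0846 -0.1082] 102.66164
off across -0.0001 along -0.0015 yaw -0.0015
c75b [ 0.6365 -0.0789 -0.1081] 96.69563
off across -0.0002 along 0.0043 yaw -0.0014
c75b [ 0.6309 -0.0783 -0.1076] 95.74592
off across -0.0059 along 0.0043 yaw -0.0009
```

```bash
cat >> h.py <<'E'
def foot(r,s,L,z=.02,name=None,span=.012):
    """along-rail place of the foot of the die's +y end, by the steepest bright-to-dark step; offset of the die from s"""
    m=ctrl.camera_model("wrist");im=ctrl.camera("wrist")
    if name: cv2.imwrite(f"pics/{name}.png",im[:,:,::-1])
    g=cv2.GaussianBlur(cv2.cvtColor(im,cv2.COLOR_RGB2GRAY).astype(np.float32),(0,0),.7)
    ax=np.array([np.cos(r[2]),np.sin(r[2])]);al=np.array([-ax[1],ax[0]])
    t=np.arange(s+L/2-span,s+L/2+span,.0003);o=[]
    for a in np.arange(-.009,.0091,.003):
        P=np.c_[np.array(r[:2])+a*ax+t[:,None]*al,np.full(len(t),z)]
        v=map_coordinates(g,p(m,P)[:,::-1].T,order=1);d=np.gradient(v);o.append((t[np.argmax(d)]-s-L/2))
    print("foot offsets mm",(np.array(o)*1e3).round(1),"median",round(np.median(o)*1e3,2)); return np.median(o)
E
python3 - <<'E'
from h import *
r=np.array([.6424,-.026,-.1067])
foot(r,-.0575,.075); foot(r,-.1725,.1,span=.010)
E
```

```text
foot offsets mm [-1.2 -1.2 -1.2 -1.2 -1.2 -1.2 -1.2] median -1.2
foot offsets mm [-4.6 -4.6 -4.6 -4.6 -4.6 -4.6 -4.3] median -4.6
```

Die_100 sits about 4.6 mm towards the stop and die_75 about 1.2 mm, because the earlier fit locked onto the foot of the end face. I'll mend both, starting with die_75.

Request:
jog_arm:
  motion:
    - [0,0,0.035,0,0,0,0.2]
    - [0,0,0.04,0,0,0,0.2]
    - [0,0,0.022,0,0,0,0.2]
    - [0,0,0.01,0,0,0,0]
    - [0,0,0.001,0,0,0,-1]

```text
time_s: 15.9
ee_pos: [0.6356, -0.0829, 0.0271]
eef_rot: [-3.14, -0.0, 1.464]
force: [0.3, -0.1, 0.1]
grip_width: 0.0438
grip_force: 0.0
```

Request:
jog_arm:
  motion:
    - [0,0,0,0,0,0,-1]
    - [0,0,0,0,0,0,-1]
    - [0,0,0,0,0,0,-1]
    - [0,0,0,0,0,0,-1]
    - [0,0,0,0,0,0,-1]

```text
time_s: 16.4
ee_pos: [0.6366, -0.083, 0.0297]
eef_rot: [3.14, 0.0, 1.464]
force: [-1.9, 0.2, 6.6]
grip_width: 0.0239
grip_force: 45.0
```

Request:
jog_arm:
  motion:
    - [0,0,-0.005,0,0,0,-1]
    - [0.0012,0,0,0,0,0,-1]
    - [0,0,0,0,0,0,-1]
    - [0,0,0.004,0,0,0,-1]
    - [0,0,0,0,0,0,-1]

```text
time_s: 16.9
ee_pos: [0.6363, -0.0817, 0.0295]
eef_rot: [3.141, -0.0, 1.464]
force: [-1.8, 0.2, 3.0]
grip_width: 0.0236
grip_force: 45.0
```

Request:
jog_arm:
  motion:
    - [0,0,0,0,0,0,-0.2]
    - [0,0,0,0,0,0,0.2]
    - [0,0,0,0,0,0,0.2]
    - [0,0,-0.03,0,0,0,0.2]
    - [0,0,-0.04,0,0,0,0.2]

```text
time_s: 17.4
ee_pos: [0.6351, -0.0816, 0.0981]
eef_rot: [-3.138, -0.0, 1.464]
force: [0.6, 1.0, 0.8]
grip_width: 0.0558
grip_force: 0.0
```

Request:
jog_arm:
  motion:
    - [0,0,-0.03,0,0,0,0.2]
    - [0,0,-0.01,0,0,0,0.2]
    - [0,0,0,0,0,0,0.2]
    - [0,0,0,0,0,0,0.2]

```text
time_s: 17.8
ee_pos: [0.6356, -0.0817, 0.1375]
eef_rot: [-3.14, -0.0, 1.464]
force: [0.4, -0.2, 0.1]
grip_width: 0.0562
grip_force: 0.0
```

```bash
python3 - <<'E'
from h import *
r=np.array([.6424,-.026,-.1067])
foot(r,-.0575,.075); go(.624,-.1975-.004,.028,1.4641)
E
```

```text
foot offsets mm [-0.3 -0.3 -0.3 -0.3 -0.3 -0.3 -0.3] median -0.3
t 17.85 pos [ 0.6355 -0.0816  0.1372] rot [-3.1388e+00 -2.0000e-04  1.4638e+00] shift [-0.1204  0.0016  0.1092] turn [-0.0028 -0.0002 -0.0003]
```

Request:
jog_arm:
  motion:
    - [-0.04,0.0003,0,0,0,0,0.2]
    - [-0.04,0.0003,0,0,0,0,0.2]
    - [-0.0404,0.0002,0,0,0,0,0.2]
    - [0,0,0.03,0,0,0,0.2]
    - [0,0,0.04,0,0,0,0.2]

```text
time_s: 18.35
ee_pos: [0.6241, -0.203, 0.0683]
eef_rot: [3.14, 0.0, 1.462]
force: [0.8, -0.1, -0.1]
grip_width: 0.0562
grip_force: 0.0
```

Request:
jog_arm:
  motion:
    - [0,0,0.025,0,0,0,0.2]
    - [0,0,0.01,0,0,0,0.2]
    - [0,0,0.003,0,0,0,0]
    - [0,0,0,0,0,0,-1]
    - [0,0,0,0,0,0,-1]

```text
time_s: 18.85
ee_pos: [0.6248, -0.2017, 0.0326]
eef_rot: [3.14, 0.0, 1.464]
force: [0.8, 0.9, 0.1]
grip_width: 0.036
grip_force: 0.0
```

Request:
jog_arm:
  motion:
    - [0,0,0,0,0,0,-1]
    - [0,0,0,0,0,0,-1]
    - [0,0,0,0,0,0,-1]
    - [0,0,0,0,0,0,-1]

```text
time_s: 19.25
ee_pos: [0.6243, -0.2017, 0.0323]
eef_rot: [3.141, 0.0, 1.464]
force: [-4.2, 0.4, 7.2]
grip_width: 0.0241
grip_force: 45.0
```

Request:
jog_arm:
  motion:
    - [0,0,-0.005,0,0,0,-1]
    - [0.0046,0,0,0,0,0,-1]
    - [0,0,0,0,0,0,-1]
    - [0,0,0,0,0,0,-1]

```text
time_s: 19.65
ee_pos: [0.6245, -0.1967, 0.0358]
eef_rot: [-3.141, -0.0, 1.464]
force: [0.1, -0.4, -5.0]
grip_width: 0.0234
grip_force: 45.0
```

```bash
python3 - <<'E'
from h import *
go(.6244,-.1970,.0281,1.4641);print(ctrl.get_obs()["force"])
E
```

```text
t 19.65 pos [ 0.6245 -0.1967  0.0358] rot [-3.1410e+00 -2.0000e-04  1.4641e+00] shift [-0.0003 -0.      0.0077] turn [-0.0006 -0.0002  0.    ]
[ 0.10096456 -0.38458433 -5.03744124]
```

Request:
jog_arm:
  motion:
    - [0,-0.0003,0.003,0,0,0,-1]
    - [0,0,0.001,0,0,0,-1]
    - [0,0,0,0,0,0,-1]

```text
time_s: 19.95
ee_pos: [0.6242, -0.1969, 0.0324]
eef_rot: [-3.141, -0.0, 1.464]
force: [-3.3, 1.6, 0.1]
grip_width: 0.0237
grip_force: 45.0
```

Request:
jog_arm:
  motion:
    - [0,0,0.001,0,0,0,-1]
    - [0,0,0,0,0,0,-1]

```text
time_s: 20.15
ee_pos: [0.6243, -0.197, 0.0323]
eef_rot: [-3.141, 0.0, 1.464]
force: [-8.5, 3.6, 9.9]
grip_width: 0.0238
grip_force: 45.0
```

Die_100 is down. I'll release, lift and check.

Request:
jog_arm:
  motion:
    - [0,0,0,0,0,0,-0.2]
    - [0,0,0,0,0,0,0.2]
    - [0,0,0,0,0,0,0.2]
    - [0,0,-0.03,0,0,0,0.2]
    - [0,0,-0.04,0,0,0,0.2]

```text
time_s: 20.65
ee_pos: [0.6234, -0.1966, 0.1]
eef_rot: [-3.138, -0.001, 1.464]
force: [0.5, 0.1, 0.7]
grip_width: 0.056
grip_force: 0.0
```

Request:
jog_arm:
  motion:
    - [0,0,-0.03,0,0,0,0.2]
    - [0,0,-0.01,0,0,0,0.2]
    - [0,0,0,0,0,0,0.2]
    - [0,0,0,0,0,0,0.2]

```text
time_s: 21.05
ee_pos: [0.6238, -0.1968, 0.1395]
eef_rot: [-3.14, -0.001, 1.464]
force: [0.4, -0.8, -0.0]
grip_width: 0.0562
grip_force: 0.0
```

```bash
python3 - <<'E'
from h import *
r=np.array([.6424,-.026,-.1067])
foot(r,-.1725,.1,name="c100raw"); q=look("c100b",die2(.1,.02),[.6242,-.197,-.107]); rel(q,r,-.1725)
go(.4524,-.0844,.115,.29+np.pi/2)
E
```

```text
foot offsets mm [ 0.9  0.9 -3.6  0.9  0.9  0.9  0.9] median 0.9
c100b [ 0.6243 -0.1962 -0.1101] 94.89407
off across 0.0001 along 0.0014 yaw -0.0034
t 21.15 pos [ 0.6237 -0.1967  0.1392] rot [-3.1388e+00 -8.0000e-04  1.4637e+00] shift [ 0.0934 -0.1823  0.0248] turn [-0.0026 -0.0013 -0.3971]
```

Request:
jog_arm:
  motion:
    - [0.0187,-0.0365,0,0,0,0,0.2]
    - [0.0187,-0.0365,0,0,0,0,0.2]
    - [0.0187,-0.0365,0.005,0,0,0,0.2]
    - [0.0187,-0.0365,0.01,0,0,0,0.2]
    - [0.0187,-0.0365,0.01,0,0,0,0.2]

```text
time_s: 21.65
ee_pos: [0.4509, -0.0836, 0.1149]
eef_rot: [-3.14, -0.0, 1.464]
force: [0.7, -0.0, 0.3]
grip_width: 0.0565
grip_force: 0.0
```

Request:
jog_arm:
  motion:
    - [0,0,0,0,0,-0.132,0.2]
    - [0,0,0,0,0,-0.132,0.2]
    - [0,0,0,0,0,-0.132,0.2]
    - [0,0,0,0,0,0,0.2]
    - [0,0,0,0,0,0,0.2]

```text
time_s: 22.15
ee_pos: [0.4526, -0.0844, 0.1156]
eef_rot: [-3.141, -0.001, 1.856]
force: [0.2, -0.0, -0.6]
grip_width: 0.0563
grip_force: 0.0
```

```bash
python3 - <<'E'
from h import *
r=[.4524,-.0844,.29]
q=look("p52",die(.052),r);
q2=look("p52b",die2(.052),r)
foot(np.array(q2),0,.052,z=0.,name="p52raw")
go(q2[0],q2[1],.006,q2[2]+np.pi/2)
a,b,c=[cv2.resize(cv2.imread(f"pics/{n}.png")[130:330,240:390],(266,355),interpolation=cv2.INTER_CUBIC) for n in("p52","p52b","p52raw")]
cv2.imwrite("pics/z52.png",np.hstack([a,b,c]))
E
```

```text
p52 [ 0.4505 -0.0785  0.299 ] 78.873276
p52b [ 0.4523 -0.0848  0.2907] 75.64135
foot offsets mm [-0.  -0.  -0.  -0.  -0.3 -0.3 -0.3] median -0.0
t 22.3 pos [ 0.4527 -0.0845  0.116 ] rot [-3.1411e+00 -3.0000e-04  1.8573e+00] shift [-0.0002 -0.0005  0.11  ] turn [-0.0004 -0.0003 -0.0042]
```

View pics/z52.png

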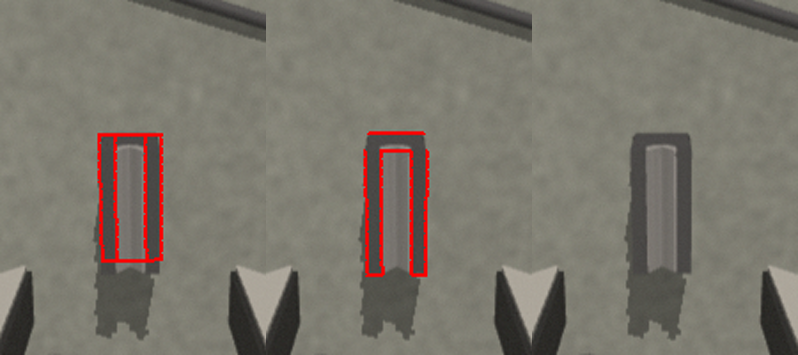

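The new model (middle panel) matches the die at its foot and far edge, so I'll grasp die_52.

Request:
jog_arm:
  motion:
    - [-0.0002,-0.0005,0.03,0,0,-0.004,0.2]
    - [0,0,0.035,0,0,0,0.2]
    - [0,0,0.025,0,0,0,0.2]
    - [0,0,0.013,0,0,0,0.2]
    - [0,0,0.006,0,0,0,0]

```text
time_s: 22.8
ee_pos: [0.4518, -0.0847, 0.0059]
eef_rot: [-3.14, -0.001, 1.862]
force: [0.3, -0.1, 0.5]
grip_width: 0.0513
grip_force: 0.0
```

Request:
jog_arm:
  motion:
    - [0,0,0,0,0,0,-1]
    - [0,0,0,0,0,0,-1]
    - [0,0,0,0,0,0,-1]
    - [0,0,0,0,0,0,-1]
    - [0,0,0,0,0,0,-1]

```text
time_s: 23.3
ee_pos: [0.4528, -0.085, 0.008]
eef_rot: [3.141, 0.001, 1.864]
force: [-2.1, 0.1, 7.2]
grip_width: 0.0235
grip_force: 45.0
```

Request:
jog_arm:
  motion:
    - [0,0,0,0,0,0,-1]
    - [0,0,0,0,0,0,-1]

```text
time_s: 23.5
ee_pos: [0.4528, -0.085, 0.008]
eef_rot: [3.141, 0.001, 1.864]
force: [-2.9, 0.1, 6.6]
grip_width: 0.0234
grip_force: 45.0
```

```bash
python3 - <<'E'
from h import *
go(.6485,.0312,.12,1.4641)
R=Ro.from_euler('xyz',[np.pi,0,1.4641]).inv();print(R.apply(np.r_[.6485,.0312,.12]-ctrl.get_obs()["ee_pos"]))
E
```

```text
t 23.5 pos [ 0.4528 -0.085   0.008 ] rot [3.1408e+00 6.0000e-04 1.8637e+00] shift [ 0.0546  0.221  -0.1119] turn [0.0009 0.0004 0.3996]
[ 0.13635009  0.182249   -0.11202565]
```

Request:
jog_arm:
  motion:
    - [0,0,-0.03,0,0,0,-1]
    - [0,0,-0.045,0,0,0.133,-1]
    - [0,0,-0.037,0,0,0.133,-1]
    - [0,0,0,0,0,0.1335,-1]
    - [0.0273,0.0365,0,0,0,0,-1]

```text
time_s: 24.0
ee_pos: [0.4902, -0.0628, 0.1204]
eef_rot: [3.141, 0.001, 1.457]
force: [0.1, -0.4, -4.2]
grip_width: 0.0238
grip_force: 45.0
```

Request:
jog_arm:
  motion:
    - [0.0273,0.0365,0,0,0,0,-1]
    - [0.0273,0.0365,0,0,0,0,-1]
    - [0.0273,0.0365,0,0,0,0,-1]
    - [0.0272,0.0362,0,0,0,0,-1]
    - [0,0,0,0,0,0,-1]

```text
time_s: 24.5
ee_pos: [0.6504, 0.0342, 0.1174]
eef_rot: [-3.141, -0.0, 1.467]
force: [0.0, -0.1, -3.9]
grip_width: 0.0239
grip_force: 45.0
```

Request:
jog_arm:
  motion:
    - [0,0,0.02,0,0,0,-1]
    - [0,0,0.03,0,0,0,-1]
    - [0,0,0.025,0,0,0,-1]
    - [0,0,0.011,0,0,0,-1]
    - [0,0,0,0,0,0,-1]

```text
time_s: 25.0
ee_pos: [0.6471, 0.0313, 0.0318]
eef_rot: [-3.139, 0.0, 1.464]
force: [-0.2, -0.3, -3.0]
grip_width: 0.024
grip_force: 45.0
```

Request:
jog_arm:
  motion:
    - [0,0,0,0,0,0,-1]
    - [0,0,0,0,0,0,-1]

```text
time_s: 25.2
ee_pos: [0.6488, 0.0313, 0.0349]
eef_rot: [3.139, -0.0, 1.464]
force: [0.6, -0.6, -3.8]
grip_width: 0.0239
grip_force: 45.0
```

```bash
python3 - <<'E'
from h import *
go(.6485,.0312,.028,1.4641)
E
```

```text
t 25.2 pos [0.6488 0.0313 0.0349] rot [ 3.1393e+00 -3.0000e-04  1.4642e+00] shift [-0.0002 -0.0003  0.0069] turn [ 0.0023 -0.0003  0.0001]
```

Request:
jog_arm:
  motion:
    - [0,0,0.003,0,0,0,-1]
    - [0,0,0.001,0,0,0,-1]
    - [0,0,0,0,0,0,-1]

```text
time_s: 25.5
ee_pos: [0.6481, 0.0314, 0.0293]
eef_rot: [-3.142, 0.0, 1.464]
force: [0.4, 0.8, -3.3]
grip_width: 0.0235
grip_force: 45.0
```

Request:
jog_arm:
  motion:
    - [0,0,0.001,0,0,0,-1]
    - [0,0,0,0,0,0,-1]

```text
time_s: 25.7
ee_pos: [0.648, 0.0315, 0.0281]
eef_rot: [-3.141, -0.0, 1.464]
force: [0.4, 0.4, -3.9]
grip_width: 0.0235
grip_force: 45.0
```

Request:
jog_arm:
  motion:
    - [0,0,0.0007,0,0,0,-1]
    - [0,0,0,0,0,0,-1]

```text
time_s: 25.9
ee_pos: [0.6481, 0.0314, 0.028]
eef_rot: [3.141, 0.0, 1.464]
force: [-3.8, 0.1, 2.6]
grip_width: 0.0239
grip_force: 45.0
```

Request:
jog_arm:
  motion:
    - [0,0,0,0,0,0,-0.2]
    - [0,0,0,0,0,0,0.2]
    - [0,0,0,0,0,0,0.2]
    - [0,0,-0.03,0,0,0,0.2]
    - [0,0,-0.04,0,0,0,0.2]

```text
time_s: 26.4
ee_pos: [0.6471, 0.0314, 0.0965]
eef_rot: [-3.138, 0.0, 1.464]
force: [0.3, 0.2, -0.6]
grip_width: 0.056
grip_force: 0.0
```

Request:
jog_arm:
  motion:
    - [0,0,-0.03,0,0,0,0.2]
    - [0,0,-0.01,0,0,0,0.2]
    - [0,0,0,0,0,0,0.2]
    - [0,0,0,0,0,0,0.2]

```text
time_s: 26.8
ee_pos: [0.6476, 0.0314, 0.1359]
eef_rot: [-3.14, 0.0, 1.464]
force: [-0.3, 0.2, -0.1]
grip_width: 0.0561
grip_force: 0.0
```

```bash
python3 - <<'E'
from h import *
r=np.array([.6424,-.026,-.1067])
foot(r,.0575,.052); q=look("c52",die2(.052,.02),[.6485,.0312,-.107]); rel(q,r,.0575)
go(.457,.106,.115,-.44+np.pi/2)
E
```

```text
foot offsets mm [0.6 0.6 0.6 0.6 0.6 0.6 0.6] median 0.6
c52 [ 0.6482  0.032  -0.1072] 117.32284
off across -0.0004 along 0.0008 yaw -0.0005
t 26.9 pos [0.6475 0.0314 0.1356] rot [-3.1389e+00  3.0000e-04  1.4643e+00] shift [ 0.0539 -0.1973  0.0211] turn [-0.0027  0.0007  0.3335]
```

Die_52 is within 1 mm. Next is die_34.

Request:
jog_arm:
  motion:
    - [0.0108,-0.0395,0,0,0,0,0.2]
    - [0.0108,-0.0395,0,0,0,0,0.2]
    - [0.0108,-0.0395,0.005,0,0,0,0.2]
    - [0.0108,-0.0395,0.008,0,0,0,0.2]
    - [0.0108,-0.0395,0.008,0,0,0,0.2]

```text
time_s: 27.4
ee_pos: [0.4554, 0.1064, 0.1152]
eef_rot: [-3.14, 0.0, 1.464]
force: [-0.1, 0.6, -0.2]
grip_width: 0.0563
grip_force: 0.0
```

Request:
jog_arm:
  motion:
    - [0,0,0,0,0,0.111,0.2]
    - [0,0,0,0,0,0.111,0.2]
    - [0,0,0,0,0,0.111,0.2]
    - [0,0,0,0,0,0,0.2]
    - [0,0,0,0,0,0,0.2]

```text
time_s: 27.9
ee_pos: [0.4572, 0.1061, 0.1159]
eef_rot: [-3.141, 0.001, 1.135]
force: [0.2, -0.1, 0.3]
grip_width: 0.0564
grip_force: 0.0
```

```bash
python3 - <<'E'
from h import *
best=None
for f in((0,0),(.004,0),(-.004,.003),(.004,-.006),(.0,.006)):
    q=look("p34"+str(f[0])+str(f[1]),die2(.034),[.457+f[0],.106+f[1],-.44])
foot(np.array(q),0,.034,z=0.,name="p34raw",span=.015)
E
```

```text
p3400 [ 0.4524  0.1127 -0.4459] 68.8954
p340.0040 [ 0.4679  0.1044 -0.4498] 50.89816
p34-0.0040.003 [ 0.4565  0.1084 -0.4594] 80.592445
p340.004-0.006 [ 0.4647  0.0977 -0.4255] 40.658253
p340.00.006 [ 0.4544  0.1174 -0.4544] 63.896893
foot offsets mm [ 6.  -9.3 -7.5 -7.5 -7.5 -7.5 -7.5] median -7.5
```

```bash
python3 - <<'E'
from h import *
q=look("p34",die2(.034),[.4565,.1084,-.459]);foot(np.array(q),0,.034,z=0.)
go(q[0],q[1],.006,q[2]+np.pi/2)
cv2.imwrite("pics/z34.png",np.hstack([cv2.resize(cv2.imread(f"pics/{n}.png")[150:300,250:380],(390,450),interpolation=cv2.INTER_CUBIC) for n in("p34","p34raw")]))
E
```

```text
p34 [ 0.4565  0.1084 -0.453 ] 79.697105
foot offsets mm [-0.3 -0.3 -0.3 -0.3 -0.3 -0.3 -0. ] median -0.3
t 28.3 pos [0.4575 0.1061 0.1165] rot [-3.1416 -0.      1.1318] shift [ 0.0017 -0.0018  0.1105] turn [-0.    -0.     0.014]
```

View pics/z34.png

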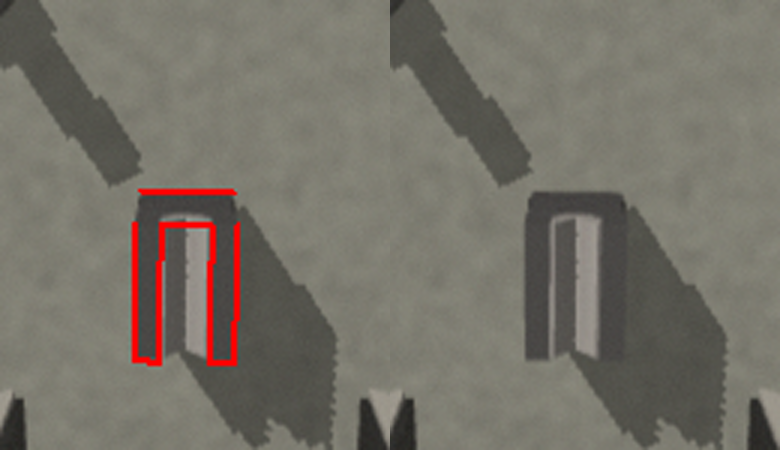

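The fit is good, so I'll grasp die_34.

Request:
jog_arm:
  motion:
    - [0.0017,-0.0018,0.03,0,0,0.014,0.2]
    - [0,0,0.035,0,0,0,0.2]
    - [0,0,0.025,0,0,0,0.2]
    - [0,0,0.013,0,0,0,0.2]
    - [0,0,0.006,0,0,0,0]

```text
time_s: 28.8
ee_pos: [0.4563, 0.1084, 0.0068]
eef_rot: [-3.141, 0.001, 1.117]
force: [-0.3, -0.0, 0.3]
grip_width: 0.0515
grip_force: 0.0
```

Request:
jog_arm:
  motion:
    - [0,0,0,0,0,0,-1]
    - [0,0,0,0,0,0,-1]
    - [0,0,0,0,0,0,-1]
    - [0,0,0,0,0,0,-1]
    - [0,0,0,0,0,0,-1]

```text
time_s: 29.3
ee_pos: [0.4571, 0.1085, 0.0084]
eef_rot: [3.14, -0.001, 1.117]
force: [-1.6, 0.5, 7.2]
grip_width: 0.0237
grip_force: 45.0
```

Request:
jog_arm:
  motion:
    - [0,0,0,0,0,0,-1]
    - [0,0,0,0,0,0,-1]

```text
time_s: 29.5
ee_pos: [0.4571, 0.1085, 0.0084]
eef_rot: [3.14, -0.001, 1.117]
force: [-1.0, -0.4, 7.6]
grip_width: 0.0233
grip_force: 45.0
```

```bash
python3 - <<'E'
from h import *
go(.6607,.1455,.12,1.4641)
R=Ro.from_euler('xyz',[np.pi,0,1.4641]).inv();print(R.apply(np.r_[.6607,.1455,.12]-ctrl.get_obs()["ee_pos"]))
E
```

```text
t 29.5 pos [0.4571 0.1085 0.0084] rot [ 3.1403e+00 -9.0000e-04  1.1173e+00] shift [ 0.1225  0.1669 -0.1113] turn [ 0.0014 -0.0007 -0.3468]
[ 0.05845066  0.19846687 -0.11157937]
```

Request:
jog_arm:
  motion:
    - [0,0,-0.03,0,0,0,-1]
    - [0,0,-0.045,0,0,-0.1156,-1]
    - [0,0,-0.037,0,0,-0.1156,-1]
    - [0,0,0,0,0,-0.1156,-1]
    - [0.0117,0.0397,0,0,0,0,-1]

```text
time_s: 30.0
ee_pos: [0.4953, 0.1156, 0.1207]
eef_rot: [-3.141, 0.0, 1.469]
force: [0.9, 0.3, -1.3]
grip_width: 0.0238
grip_force: 45.0
```

Request:
jog_arm:
  motion:
    - [0.0117,0.0397,0,0,0,0,-1]
    - [0.0117,0.0397,0,0,0,0,-1]
    - [0.0117,0.0397,0,0,0,0,-1]
    - [0.0117,0.0397,0,0,0,0,-1]
    - [0,0,0,0,0,0,-1]

```text
time_s: 30.5
ee_pos: [0.6628, 0.1458, 0.1175]
eef_rot: [-3.141, 0.0, 1.464]
force: [-1.4, -0.3, -3.0]
grip_width: 0.0238
grip_force: 45.0
```

Request:
jog_arm:
  motion:
    - [0,0,0.02,0,0,0,-1]
    - [0,0,0.03,0,0,0,-1]
    - [0,0,0.025,0,0,0,-1]
    - [0,0,0.011,0,0,0,-1]
    - [0,0,0.003,0,0,0,-1]

```text
time_s: 31.0
ee_pos: [0.6594, 0.1453, 0.0297]
eef_rot: [-3.14, 0.0, 1.464]
force: [-0.1, 0.6, -1.3]
grip_width: 0.0236
grip_force: 45.0
```

Request:
jog_arm:
  motion:
    - [0,0,0,0,0,0,-1]
    - [0,0,0,0,0,0,-1]
    - [0,0,0,0,0,0,-1]

```text
time_s: 31.3
ee_pos: [0.6607, 0.1456, 0.0319]
eef_rot: [3.14, -0.001, 1.464]
force: [0.4, -0.2, -1.5]
grip_width: 0.0237
grip_force: 45.0
```

```bash
python3 - <<'E'
from h import *
go(.6607,.1455,.0284,1.4641)
E
```

```text
t 31.3 pos [0.6607 0.1456 0.0319] rot [ 3.1398e+00 -5.0000e-04  1.4641e+00] shift [-0.0001 -0.      0.0035] turn [ 0.0018 -0.0005  0.    ]
```

Request:
jog_arm:
  motion:
    - [0,0,0.002,0,0,0,-1]
    - [0,0,0,0,0,0,-1]
    - [0,0,0,0,0,0,-1]

```text
time_s: 31.6
ee_pos: [0.6601, 0.1455, 0.0286]
eef_rot: [3.142, 0.0, 1.464]
force: [0.0, 0.3, -1.6]
grip_width: 0.0236
grip_force: 45.0
```

Request:
jog_arm:
  motion:
    - [0,0,0.0008,0,0,0,-1]
    - [0,0,0,0,0,0,-1]

```text
time_s: 31.8
ee_pos: [0.6602, 0.1455, 0.0285]
eef_rot: [3.141, -0.0, 1.464]
force: [-3.2, -0.6, 4.9]
grip_width: 0.0237
grip_force: 45.0
```

```bash
python3 - <<'E'
from h import *
go(.6607,.1455,.0284,1.4641);print(ctrl.get_obs()["force"])
E
```

```text
t 31.8 pos [0.6602 0.1455 0.0285] rot [ 3.1414e+00 -1.0000e-04  1.4641e+00] shift [0.0001 0.0005 0.0001] turn [ 0.0002 -0.0001  0.    ]
[-3.24677407 -0.6049712   4.8773968 ]
```

Request:
jog_arm:
  motion:
    - [0,0,0,0,0,0,-0.2]
    - [0,0,0,0,0,0,0.2]
    - [0,0,0,0,0,0,0.2]
    - [0,0,-0.03,0,0,0,0.2]
    - [0,0,-0.04,0,0,0,0.2]

```text
time_s: 32.3
ee_pos: [0.6591, 0.1452, 0.0964]
eef_rot: [-3.138, 0.001, 1.464]
force: [0.8, 0.3, 1.4]
grip_width: 0.0559
grip_force: 0.0
```

Request:
jog_arm:
  motion:
    - [0,0,-0.03,0,0,0,0.2]
    - [0,0,-0.01,0,0,0,0.2]
    - [0,0,0,0,0,0,0.2]
    - [0,0,0,0,0,0,0.2]

```text
time_s: 32.7
ee_pos: [0.6596, 0.1453, 0.1359]
eef_rot: [-3.139, 0.001, 1.464]
force: [-0.1, -0.4, -0.7]
grip_width: 0.0565
grip_force: 0.0
```

```bash
python3 - <<'E'
from h import *
r=np.array([.6424,-.026,-.1067])
foot(r,.1725,.034); q=look("c34",die2(.034,.02),[.6607,.1455,-.107]); rel(q,r,.1725)
E
```

```text
foot offsets mm [-1.2 -1.2 -1.2 -1.2 -1.2 -1.2 -1.2] median -1.2
c34 [ 0.6601  0.1447 -0.106 ] 115.16131
off across -0.0006 along -0.0008 yaw 0.0007
```

Request:
jog_arm:
  motion:
    - [-0.04,-0.005,-0.015,0,0,0,0.2]
    - [-0.045,-0.005,-0.015,0,0,0,0.2]
    - [-0.045,-0.005,-0.015,0,0,0,0.2]
    - [-0.045,-0.005,-0.015,0,0,0,0.2]
    - [-0.045,-0.005,-0.01,0,0,0,0.2]

```text
time_s: 33.3
ee_pos: [0.6112, -0.0723, 0.2076]
eef_rot: [-3.141, -0.0, 1.464]
force: [1.2, -0.2, -0.6]
grip_width: 0.0565
grip_force: 0.0
```

Request:
jog_arm:
  motion:
    - [-0.04,0,0,0,0,0,0.2]
    - [-0.04,0,0,0,0,0,0.2]
    - [0,0,0,0,0,0,0.2]
    - [0,0,0,0,0,0,0.2]

```text
time_s: 33.7
ee_pos: [0.603, -0.1506, 0.2065]
eef_rot: [-3.14, -0.001, 1.463]
force: [0.1, 0.9, 0.8]
grip_width: 0.0562
grip_force: 0.0
```

```bash
python3 - <<'E'
from h import *
r0=np.array([.6424,-.026,-.1067])
r=look("rf",pads(),r0)
for s,L in((-.1725,.1),(-.0575,.075),(.0575,.052),(.1725,.034)):
    foot(r0,s,L,name="final",span=.008); q=look("f%d"%(L*1e3),die2(L,.02),[*(r0[:2]+s*np.array([.1065,.9943])),-.107]); rel(q,r0,s)
im=cv2.imread("pics/final.png"); cv2.imwrite("pics/finalz.png",cv2.resize(im[0:400,180:460],(420,600),interpolation=cv2.INTER_CUBIC)); print(ctrl.get_obs()["time_s"])
E
```

```text
rf [ 0.65   -0.0268 -0.1055] 93.70963
foot offsets mm [0.7 0.7 0.7 0.7 0.7 0.7 0.7] median 0.7
f100 [ 0.6176 -0.1919 -0.1103] 82.43431
off across -0.0070 along 0.0049 yaw -0.0036
foot offsets mm [2.5 2.5 2.5 1.6 2.5 2.5 2.5] median 2.5
f75 [ 0.6356 -0.0828 -0.1104] 102.22668
off across -0.0007 along 0.0003 yaw -0.0037
foot offsets mm [-8. -8. -8. -8. -8. -8. -8.] median -8.0
f52 [ 0.6469  0.025  -0.1376] 124.63933
off across -0.0010 along -0.0063 yaw -0.0309
foot offsets mm [-8. -8. -8. -8. -8. -8. -8.] median -8.0
f34 [ 0.6608  0.1455 -0.107 ] nan
off across 0.0000 along -0.0000 yaw -0.0003
34.15
  return _methods._mean(a, axis=axis, dtype=dtype,
  ret = ret.dtype.type(ret / rcount)
```

View pics/finalz.png

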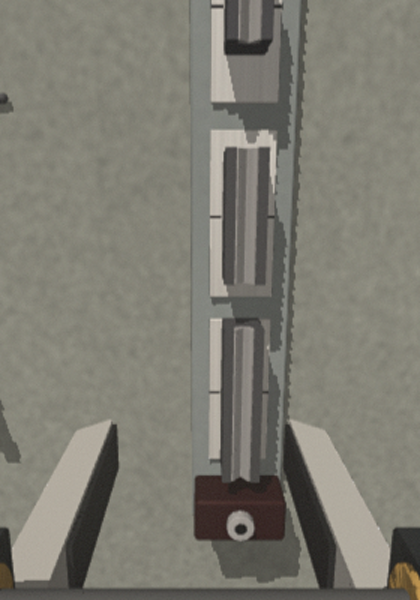

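The final picture shows the 100, 75 and 52 dies upright and in line, at (240,400), (245,215) and (250,25). Die_34 is out of this frame, but its close-up measured within about 1.2 mm. The fits from this high view aren't valid because the feet are hidden, so I'm going by the close-up checks. The gripper is clear of everything.

```bash
python3 -c "
from station import ctrl
print(ctrl.hand_in())"
```

```text
the job is handed in; nothing more can be done
None
```

All four die segments are set on the rail in order of length from the stop (100, 75, 52, 34 mm), upright and released; close-up checks put each within about 1.5 mm of its pad's centre, and the job was handed in at about 34 s.

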